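# Fetch polish from the leaning carton and lock it in the bottle dock

## Robot

A 6-joint arm with a two-finger parallel gripper is mounted at the origin on the work surface. World frame = base frame: x ahead of the robot, y to its left, z up, the work surface at z = 0. Lengths are in m, angles in degrees, forces in N, time in s.
With the tool pointing down it reaches from about 0.225 to 0.875 m from the base axis. Payload 3.4 kg.
Tool frame: the origin (TCP) lies midway between the tips of the shut fingers; the grasp point (between the pads) lies 19 mm behind it; y points along the fingers, x is the direction in which the jaws open and shut, and the axes are right-handed (so a half turn about y gives the same grasp; the last joint's range is limited). The gripper opens to 85 mm and grips with 20 to 120 N. Pads are 22 mm wide; open, the fingers measure 114 mm over their backs; the gripper's body (76 mm by 85 mm) begins 54 mm behind the grasp point. The pads swing forward as they close: fully open they stand 13 mm farther back than shut.
Start: joints at [-6.933, 15.808, 86.224, -0, 77.962, -6.933], TCP at [0.575, -0, 0.231] pointing down, gripper open.
Joint ranges: [-165.64, 165.64], [-43.16, 119.46], [12.63, 154.43], [-67.54, 247.53], [6.08, 155.33], [-154.97, 154.97]. Speed limits (degrees/s): [147.25, 147.25, 180, 180, 180, 180].

## Interface

Orientations are given as [roll, pitch, yaw] about the fixed x, y, z axes, in that order (R = Rz(yaw) Ry(pitch) Rx(roll)).
In Python, from rig import robot gives the robot as it stands.
- The arm moves only by the tool move_arm, never from a script. Its argument "moves" is a list of rows, each an object of numbers: "ax", "ay", "az": the turn, a rotation vector about the tool's x, y, z in rad; "dx", "dy", "dz": the shift along the tool's x, y, z in mm; "hand": the opening in per cent of the stroke, from 0 (shut) to 100 (fully open). A call has 1 to 20 rows; each row is the pose to reach, as a shift and turn from the pose commanded when the call began, along the tool's axes at that moment; what a row does not reach only later rows make up. A row lasts 1/8 s, in which the tool goes at most 62.5 mm and 10.7 degrees, less where a joint would pass 70% of its speed; a pose out of reach is approached as far as the arm can. A call with a gripper value outside its range is refused whole. The fingers move at their own pace and stop on an object; the grip force is fixed at half the most. Time passes only in rows, so rows that repeat a pose let the fingers close. It gives the time, the measured TCP pose, the force and the opening at its end, in the units of the state.
- robot.observe(): the state, without advancing time (a new reading comes with each control period).
- robot.camera(name): name is "scene" or "side" or "wrist"; returns the picture (480x640x3 uint8, red, green, blue); there is no depth.
- robot.camera_model(name): a dict with "mtx" (3x3 intrinsics, pixels), "rvec" (rotation vector, rad) and "tvec" (3), from world to camera coordinates, as OpenCV has them. Camera axes: x right, y down, z forward; pixel columns grow to the right and rows downward; lengths in m; the calibration is good to about 2 mm. A picture is of the moment at which its call begins: read the wrist's pose just before it. camera_model takes no time and is no camera call; for the wrist camera it gives the pose at the moment of the call.
- robot.finish_job(): hands the job in, once; it reports no verdict.
Trained networks look in the newest picture that a camera, given by its name, has taken for a name from the list of things; names that differ only in an ending like _2 or _b are one class to them, and where a whole thing is asked for, a point or a joint stands for the part that bears it (a point fixed in the world has none). Each returns a list of dicts, best first, with "p" (0 to 1); they miss things now and then, are a little off and sometimes report something else, mostly with a low value. They report only what shows in the picture. A call takes as long as a camera call. They do not tell look-alikes from the thing itself.
- robot.boxes_of(target, camera): "bbox" ([left, top, right, bottom] in pixels, round what is visible of it).
The state is a dict: "time_s": time; "joint_pos": joint angles; "qd": joint speeds; "joint_efforts": joint torques, N m; "tool_pos": TCP position; "orientation": TCP orientation; "ft_force": force on the tool from outside, world axes, zero at the start; "moment": the same for the moment, N m; "finger_gap": finger opening in m.
Only numpy, scipy, OpenCV 4.12 (cv2) and the standard library are available. Lean on these libraries where they do the work, as an engineer would, in place of code of your own. Each camera call takes 0.05 s, during which the arm holds its last target. There are 200 camera calls.

## Task

Lift the green-capped polish bottle out of the leaning partitioned carton and stand it upright on the round rubber pad of the bottle dock, without dropping it. Then hold down the red latch tab and slide the yellow fork fully shut around the bottle, and let go so that the tab springs up and locks. Leave the other bottles in their cells and the other things on the bench where they are.

Things in the scene. Friction and masses are not known exactly. Their poses are not given: they have to be found in the camera images.
- green_bottle_mid (a point): The bottle to fetch, half-way up its axis (75 mm above its underside); z axis from underside to cap. White, 56 mm diameter, 150 mm tall, 0.2 to 0.45 kg; GREEN cap, a 32 mm cylinder 33 to 75 mm above this point; body 88 mm tall, then shoulder and neck. Starts leaning with the carton in one of the three cells of its near row, against the cell's near wall, within 3 mm of its middle along y.
- carton: Fixed cardboard carton on a stand, mouth leaning 0.436 rad to the robot. Origin on the table below it; x level, near to far; y along the rows; z up. Bottles stand along (-0.422, 0, 0.906) of this frame, parallel to the walls: reach in and draw out along that line, fingers either side of the cap along y. Clear of the walls once drawn 150 mm; wall tops 151 (near) to 211 mm (far) above the table.
- carton_mouth (a point): Middle of the carton's mouth, level with its wall tops (axes as carton). Outside 144 mm near to far, 298 mm along y, 150 mm deep; walls, floor and partitions 4 mm thick; partitions end 20 mm below the wall tops, bottles 4 mm above them. Two rows of three cells, each 66 mm near to far and 94 mm along y (pitch 98): 28 mm or more free either side of a cap: open the fingers only moderately.
- dock_pad (a point): Centre of the top of the black rubber pad (68 mm diameter, 16 mm above the table) on the fixed grey bottle dock (300 by 110 mm): here the bottle stands. x axis level, the way the fork slides shut; z up. A fixed stop plate, top 62 mm above the table, stands 42 mm away along +x.
- fork (a joint): Yellow fork on a black slider in the dock: 0 = open (start), 0.070 m = shut (hard stop), sliding along the pad's +x. Friction 2 N. Locked at both ends unless the tab is held down. Its arms are 80 mm apart inside, 24 to 38 mm above the table; open, they end 50 mm short of the pad's centre; shut, they pass the bottle and the crossbar stops 34 mm short of the pad's centre.
- tab (a joint): Red latch tab on the slider: 0 = up, 0.008 m = fully down. Sprung: 2 N to start, 6 N fully down. The lock is free once the tab is 5.5 mm down or more; between the ends it stays about 5 mm down, and springs up to 0 when the fork is fully shut and the tab let go. The slider's top round it lies 12 mm below the raised tab, except for the lip.
- tab_top (a point): Centre of the top of the red tab (44 mm along the slide, 48 mm across), 84 mm above the table when up; moves with slider and tab. Axes as the dock's: x is the slide direction. A black upright lip at the tab's +x end (face 27 mm from this point, 24 mm taller than the tab) can be pushed along +x by shut fingertips that press the tab. To the pad's centre: 200 mm when open, 130 mm shut.
- red_bottle: Same bottle with a red cap, in the near row of the carton; stays there. Origin at the centre of its underside, z along its axis.
- black_bottle: Same bottle with a black cap, in the near row of the carton; stays there. Origin at the centre of its underside, z along its axis.
- orange_bottle: Same bottle with an orange cap, in the far row of the carton; stays there. Origin at the centre of its underside, z along its axis.
- blue_bottle: Same bottle with a blue cap, in the far row of the carton; stays there. Origin at the centre of its underside, z along its axis.
- backing_pad: Black and grey backing pad, 120 mm diameter, 13 mm thick, loose on the bench; leave it. Origin at the centre of its underside.
- drum_tub: Clear tub of sanding drums with a white lid, 52 mm diameter, 64 mm tall, loose on the bench; leave it. Origin at the centre of its underside.
There are look-alikes about, which are no part of the job. Leave any purple look-alike of the part that bears green_bottle_mid alone.

How it is judged (in metres and radians):
On the way, in this order (a step that is already met when the one before it is completed fails the run):
1. the green-capped bottle is lifted clear of the carton (distance of green_bottle_mid from where it was at the start of the episode above 0.12 m and contact force between green_bottle and carton below 0.1 N), for 0.1 s.
2. the bottle stands upright and released on the pad with the fork still open (angle between green_bottle_mid's own z axis and vertical below 0.1 rad and horizontal distance between green_bottle_mid and dock_pad below 0.022 m and z of green_bottle_mid in the frame of dock_pad below 0.081 m and linear speed of green_bottle below 0.02 m/s and contact force between green_bottle and the fingers below 0.1 N and value of joint fork below 0.01 m), for 0.2 s.
3. the fork is fully shut and the tab has sprung up (value of joint fork above 0.065 m and value of joint tab below 0.0025 m), for 0.2 s.
At the end, for the whole second after the job is handed in: The green-capped bottle stands upright (within 0.1 rad) on the pad, its axis within 22 mm of the pad's centre, at rest and released; the fork is shut (beyond 65 mm of its 70 mm) and the latch tab is up (within 2.5 mm) (all of step 3 and angle between green_bottle_mid's own z axis and vertical below 0.1 rad and horizontal distance between green_bottle_mid and dock_pad below 0.022 m and z of green_bottle_mid in the frame of dock_pad below 0.081 m and linear speed of green_bottle below 0.02 m/s and contact force between green_bottle and the fingers below 0.1 N); the robot touches nothing.
It fails at once if the green-capped bottle is dropped (falls free from more than about 3 cm) (linear speed of green_bottle above 0.8 m/s and contact force between green_bottle and the fingers below 0.1 N).
It fails at once if another bottle is moved by more than 40 mm (distance of any of red_bottle, black_bottle, orange_bottle, blue_bottle from where it was at the start of the episode above 0.04 m).
It fails at once if another loose thing on the bench is moved by more than 30 mm (distance of any of backing_pad, drum_tub from where it was at the start of the episode above 0.03 m).
It also fails if it takes over 64 s, if anything falls off the work surface, if the arm or the gripper's body presses on something with over 40 N, if the wrist force passes 120 N, or if a joint passes its speed limit or range.

## Working session

There is one attempt and no reset: what is moved stays moved. The work goes in short steps, Python scripts to look and compute and a tool call to move; the robot and the scene stay as the last step left them, time stands still between calls to the robot, and variables do not carry over. Pictures are saved under pics/ and viewed, about 8 in all and at most 12, crops included, and the job is handed in when it is done.

Besides the shell and the picture viewer there is one more tool, called after ">>>" in YAML: its name, and indented under it one key for each argument. move_arm: Moves the arm, as the interface text tells. Its arguments: {"type":"object","properties":{"moves":{"type":"array"}},"required":["moves"]}

```bash
mkdir -p pics; ls; cat > h.py <<'E'
import numpy as np, cv2
from rig import robot
from scipy.spatial.transform import Rotation as R
def snap(c,name=None):
    m=robot.camera_model(c); im=robot.camera(c)
    if name: cv2.imwrite(f'pics/{name}.png',im[:,:,::-1])
    return im,m
def ray(m,u,v):
    Rm=cv2.Rodrigues(np.array(m['rvec'],float))[0]; t=np.array(m['tvec'],float).ravel()
    d=Rm.T@np.linalg.solve(np.array(m['mtx']),[u,v,1.]); return -Rm.T@t,d/np.linalg.norm(d)
def atz(m,u,v,z):
    o,d=ray(m,u,v); return o+d*(z-o[2])/d[2]
def tri(obs):
    A=np.zeros((3,3));b=np.zeros(3)
    for m,u,v in obs:
        o,d=ray(m,u,v);P=np.eye(3)-np.outer(d,d);A+=P;b+=P@o
    x=np.linalg.solve(A,b); return x
def proj(m,p):
    return cv2.projectPoints(np.array(p,float).reshape(-1,3),np.array(m['rvec'],float),np.array(m['tvec'],float),np.array(m['mtx'],float),None)[0].reshape(-1,2)
E
python3 - <<'E'
from h import *
s=robot.observe();print(s)
for c in('scene','side'):
    im,m=snap(c,c+'0');print(c,ray(m,320,240),m['mtx'])
    for t in['green_bottle_mid','carton','tab_top','fork','red_bottle','black_bottle']:
        print(t,[(np.round(b['bbox']),round(b['p'],2)) for b in robot.boxes_of(t,c)[:3]])
E
```

```text
pics
{'time_s': 0.0, 'joint_pos': array([-6.93293159e+00,  1.58455815e+01,  8.62949903e+01, -2.47707366e-03,
        7.79618934e+01, -6.93244336e+00]), 'qd': array([ 0.00381913,  0.02595503, -0.06331729, -0.10713499, -0.0232796 ,
       -0.01551672]), 'joint_efforts': array([ 6.20495921e-04, -4.16768074e+01, -2.45808578e+01, -1.52056768e-04,
        1.11346930e-02,  1.69860516e-05]), 'tool_pos': array([5.74469662e-01, 4.21449712e-05, 2.30461619e-01]), 'orientation': array([-8.99900365e+01,  1.02008424e-01,  3.94287101e-05]), 'ft_force': array([-0.71423726, -0.03757248,  0.25803708]), 'moment': array([-0.00384735, -0.01050198, -0.04539184]), 'finger_gap': 0.08527167348881799}
scene (array([1.15783321, 0.39235183, 1.09046107]), array([-0.52388625, -0.22798656, -0.82071026])) [[447.65338222   0.         326.50656006]
 [  0.         447.65338222 232.59809716]
 [  0.           0.           1.        ]]
green_bottle_mid [(array([458., 254., 495., 304.]), 0.91), (array([324., 211., 340., 234.]), 0.61)]
carton [(array([276., 202., 421., 335.]), 0.91), (array([324., 211., 342., 235.]), 0.5), 
[... 248 characters left out ...]
1., 371., 251.]), 0.77)]
black_bottle [(array([386., 247., 407., 273.]), 0.64)]
side (array([0.03933433, 1.09494358, 1.34191797]), array([ 0.28692576, -0.59487442, -0.75086486])) [[612.62987965   0.         317.46690692]
 [  0.         612.62987965 239.18737166]
 [  0.           0.           1.        ]]
green_bottle_mid [(array([241., 372., 299., 416.]), 0.66), (array([307., 231., 328., 254.]), 0.58)]
carton [(array([212., 195., 347., 325.]), 0.83)]
tab_top [(array([383., 156., 403., 174.]), 0.51)]
fork [(array([342., 147., 408., 194.]), 0.72)]
red_bottle [(array([283., 255., 304., 283.]), 0.78)]
black_bottle [(array([260., 271., 282., 298.]), 0.96), (array([313., 151., 416., 201.]), 0.28)]
```

```bash
python3 - <<'E'
import cv2
a=cv2.imread('pics/scene0.png');b=cv2.imread('pics/side0.png')
# crops: scene [130:370,150:470] , side [120:340,200:440]
x=cv2.resize(a[140:360,150:470],None,fx=2.5,fy=2.5,interpolation=3);cv2.imwrite('pics/s1.png',x)
y=cv2.resize(b[130:340,170:450],None,fx=2.8,fy=2.8,interpolation=3);cv2.imwrite('pics/d1.png',y)
E
```

```text
(no output)
```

View pics/s1.png

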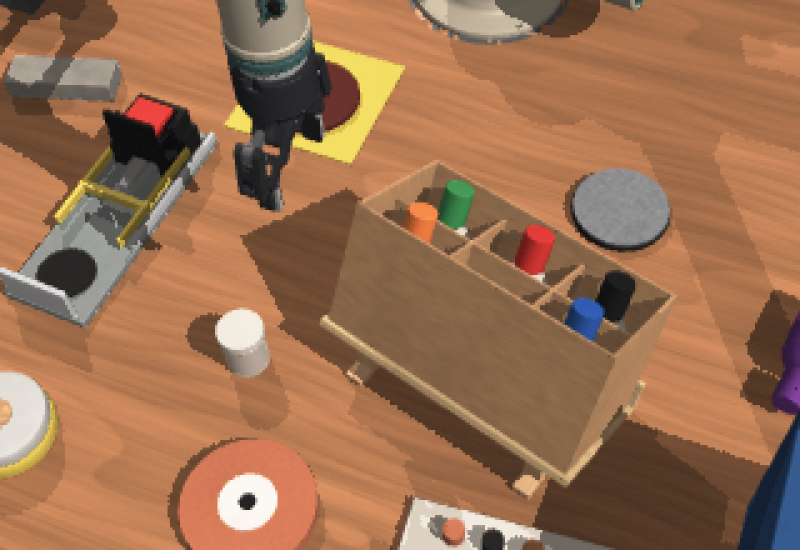

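View pics/d1.png

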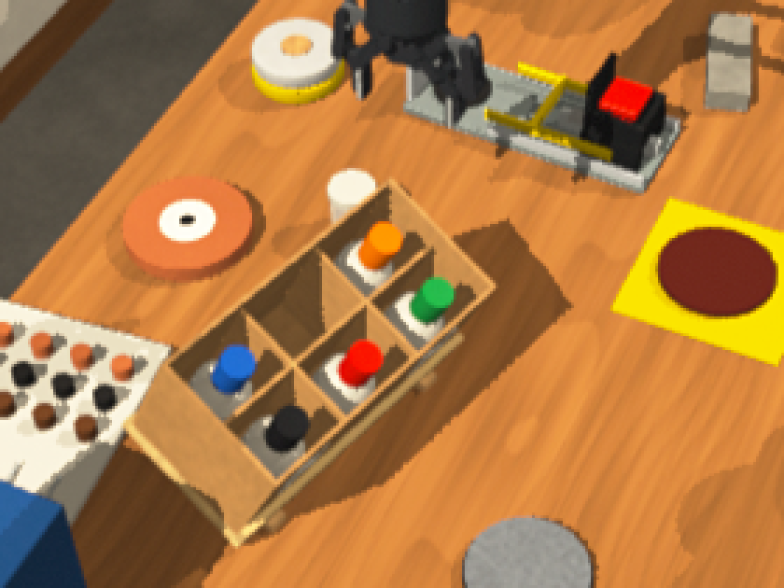

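Scene crop (offset 150,140, ×2.5): carton with green cap near (458,203) in the end near-row cell, dock with red tab (150,115) and pad (67,272). Side crop (offset 170,130, ×2.8): green cap (432,300), tab (627,98), pad hidden by the gripper. The purple bottle lies far right.

```bash
cat > fit.py <<'E'
from h import *
from scipy.optimize import least_squares
ms,md=robot.camera_model('scene'),robot.camera_model('side')
S=lambda u,v:(150+u/2.5,140+v/2.5); D=lambda u,v:(170+u/2.8,130+v/2.8)
def blob(f,fn,roi):
    im=cv2.imread(f'pics/{f}.png')[:,:,::-1].astype(int);x0,y0,x1,y1=roi
    r,g,b=[im[y0:y1,x0:x1,i] for i in range(3)];v,u=np.nonzero(fn(r,g,b));return u.mean()+x0,v.mean()+y0,len(u)
G=lambda r,g,b:(g>1.5*r)&(g>1.3*b)&(g>50)
RD=lambda r,g,b:(r>150)&(g<70)&(b<70)
gs=blob('scene0',G,(310,200,350,240));gd=blob('side0',G,(300,220,340,260))
print('green px',gs,gd,'P',tri([(ms,*gs[:2]),(md,*gd[:2])]))
rs=blob('scene0',RD,(190,170,230,200));rd=blob('side0',RD,(370,140,420,180))
T=tri([(ms,*rs[:2]),(md,*rd[:2])]);print('red',rs,rd,T,atz(ms,*rs[:2],.084),atz(md,*rd[:2],.084))
P=atz(ms,*S(67,272),.016);print('pad',P,np.linalg.norm((P-T)[:2]))
k=[(-1,1),(1,1),(-1,-1),(1,-1)]
so=[S(438,163),S(360,205),S(675,297),S(612,355)];do=[D(494,288),D(392,182),D(277,480),D(172,365)]
a=.436;n=np.array([-np.sin(a),0,np.cos(a)]);e=np.array([np.cos(a),0,np.sin(a)])
def pts(p,sg,L):
    Rz=R.from_euler('z',p[2]).as_matrix();c=np.array([p[0],p[1],.181])
    return [c+Rz@(q[0]*e+np.array([0,q[1],0])+q[2]*n) for q in L]
best=None
for sg in(1,-1):
  for y0 in np.radians([-60,-30,0,30,60]):
    L=[(i*.072,sg*j*.149,0) for i,j in k]
    f=lambda p:np.r_[(proj(ms,pts(p,sg,L))-so).ravel(),(proj(md,pts(p,sg,L))-do).ravel()]
    s=least_squares(f,[.6,.2,y0])
    if best is None or s.cost<best[0]: best=(s.cost,sg,s.x,s.fun)
print(best,np.degrees(best[2][2]))
p=best[2]
for sg in(1,-1): print('cap pred',pts(p,sg,[(-.040,sg*.098,-.017)]))
Rz=R.from_euler('z',p[2]).as_matrix();print('axis',Rz@n,'y',Rz[:,1])
E
python3 fit.py
```

```text
green px (np.float64(331.9848484848485), np.float64(220.94949494949495), 198) (np.float64(323.91907514450867), np.float64(236.4335260115607), 173) P [0.49021776 0.13787927 0.15203366]
red (np.float64(209.13761467889907), np.float64(184.36697247706422), 109) (np.float64(392.96315789473687), np.float64(164.5421052631579), 190) [ 0.44702354 -0.27140897  0.08781608] [ 0.44331425 -0.27544267  0.084     ] [ 0.44835603 -0.27368663  0.084     ]
pad [ 0.64714841 -0.28292214  0.016     ] 0.2004557723721246
(np.float64(19.550583435617952), -1, array([ 0.542467  ,  0.22329238, -0.26861119]), array([-0.97144714, -2.19513842, -1.69491795, -1.65219642,  0.5716197 ,
       -1.28151141,  1.05736272,  0.68572269,  1.26057879, -0.39269424,
       -0.29650377, -1.72933979, -0.08945799,  2.22055781, -3.7749576 ,
       -0.40998759])) -15.390287534425848
cap pred [array([0.54043969, 0.32549537, 0.1486977 ])]
cap pred [array([0.48842273, 0.13652385, 0.1486977 ])]
axis [-0.40717294  0.11207986  0.90644818] y [0.26539269 0.96414041 0.        ]
```

```bash
cat >> h.py <<'E'
def rel(p,y,x):
    """target TCP p, tool y (pointing) and x -> move numbers from measured pose"""
    s=robot.observe();R0=R.from_euler('xyz',s['orientation'],degrees=True)
    y=np.array(y)/np.linalg.norm(y);x=np.array(x,float);x-=y*(x@y);x/=np.linalg.norm(x)
    Rt=R.from_matrix(np.c_[x,y,np.cross(x,y)])
    d=R0.inv().apply(np.array(p)-s['tool_pos'])*1000;a=(R0.inv()*Rt).as_rotvec()
    print('t %.2f'%s['time_s'],'d',d.round(1),'a',a.round(4),'gap',round(s['finger_gap'],4),'F',s['ft_force'].round(1))
n=np.array([-.407,.112,.906]);n/=np.linalg.norm(n);cy=np.array([.2654,.9641,0])
E
python3 - <<'E'
from h import *
C=np.array([.489,.137,.150])
for k in(.18,.12): rel(C+n*(k-.019),-n,cy)
E
```

```text
t 0.70 d [-151.6  -64.6  155. ] a [-0.3722 -1.2802 -0.2836] gap 0.0855 F [ 0.3 -0.6 -0.2]
t 0.70 d [-127.1  -10.2  148.3] a [-0.3722 -1.2802 -0.2836] gap 0.0855 F [ 0.3 -0.6 -0.2]
```

>>> move_arm:
  moves:
    - {"dy": -60, "hand": 61}
    - {"dx": -80, "dy": -64.6, "dz": 80, "ax": -0.186, "ay": -0.64, "az": -0.142, "hand": 61}
    - {"dx": -80, "dy": -64.6, "dz": 80, "ax": -0.186, "ay": -0.64, "az": -0.142, "hand": 61}
    - {"dx": -151.6, "dy": -64.6, "dz": 155, "ax": -0.3722, "ay": -1.2802, "az": -0.2836, "hand": 61}
    - {"dx": -151.6, "dy": -64.6, "dz": 155, "ax": -0.3722, "ay": -1.2802, "az": -0.2836, "hand": 61}
    - {"dx": -151.6, "dy": -64.6, "dz": 155, "ax": -0.3722, "ay": -1.2802, "az": -0.2836, "hand": 61}
    - {"dx": -151.6, "dy": -64.6, "dz": 155, "ax": -0.3722, "ay": -1.2802, "az": -0.2836, "hand": 61}
    - {"dx": -151.6, "dy": -64.6, "dz": 155, "ax": -0.3722, "ay": -1.2802, "az": -0.2836, "hand": 61}
    - {"dx": -151.6, "dy": -64.6, "dz": 155, "ax": -0.3722, "ay": -1.2802, "az": -0.2836, "hand": 61}
    - {"dx": -151.6, "dy": -64.6, "dz": 155, "ax": -0.3722, "ay": -1.2802, "az": -0.2836, "hand": 61}
    - {"dx": -151.6, "dy": -64.6, "dz": 155, "ax": -0.3722, "ay": -1.2802, "az": -0.2836, "hand": 61}
    - {"dx": -151.6, "dy": -64.6, "dz": 155, "ax": -0.3722, "ay": -1.2802, "az": -0.2836, "hand": 61}

```text
invalid input
```

>>> move_arm:
  moves:
    - {"dx": 0, "dy": -60, "dz": 0, "ax": 0, "ay": 0, "az": 0, "hand": 61}
    - {"dx": -80, "dy": -64.6, "dz": 80, "ax": -0.186, "ay": -0.64, "az": -0.142, "hand": 61}
    - {"dx": -80, "dy": -64.6, "dz": 80, "ax": -0.186, "ay": -0.64, "az": -0.142, "hand": 61}
    - {"dx": -151.6, "dy": -64.6, "dz": 155, "ax": -0.3722, "ay": -1.2802, "az": -0.2836, "hand": 61}
    - {"dx": -151.6, "dy": -64.6, "dz": 155, "ax": -0.3722, "ay": -1.2802, "az": -0.2836, "hand": 61}
    - {"dx": -151.6, "dy": -64.6, "dz": 155, "ax": -0.3722, "ay": -1.2802, "az": -0.2836, "hand": 61}
    - {"dx": -151.6, "dy": -64.6, "dz": 155, "ax": -0.3722, "ay": -1.2802, "az": -0.2836, "hand": 61}
    - {"dx": -151.6, "dy": -64.6, "dz": 155, "ax": -0.3722, "ay": -1.2802, "az": -0.2836, "hand": 61}
    - {"dx": -151.6, "dy": -64.6, "dz": 155, "ax": -0.3722, "ay": -1.2802, "az": -0.2836, "hand": 61}
    - {"dx": -151.6, "dy": -64.6, "dz": 155, "ax": -0.3722, "ay": -1.2802, "az": -0.2836, "hand": 61}
    - {"dx": -151.6, "dy": -64.6, "dz": 155, "ax": -0.3722, "ay": -1.2802, "az": -0.2836, "hand": 61}
    - {"dx": -151.6, "dy": -64.6, "dz": 155, "ax": -0.3722, "ay": -1.2802, "az": -0.2836, "hand": 61}

```text
time_s: 2.2
tool_pos: [0.4237, 0.155, 0.296]
orientation: [-115.0, -0.0, 74.6]
ft_force: [-0.1, -0.6, 0.4]
finger_gap: 0.0521
```

```bash
python3 - <<'E'
from h import *
C=np.array([.489,.137,.150])
im,m=snap('wrist','w1'); print('pred cap',proj(m,[C+.021*n,C]))
r,g,b=[im[:,:,i].astype(int) for i in range(3)]
k=((g>1.5*r)&(g>1.3*b)&(g>50)).astype(np.uint8);N,_,st,ce=cv2.connectedComponentsWithStats(k)
print([(st[i],ce[i]) for i in range(1,N) if st[i,4]>100])
im2,md=snap('side','side1')
y=cv2.resize(im2[130:330,290:450],None,fx=3,fy=3,interpolation=3)
h=np.zeros((600,800,3),np.uint8);h[:600,:480]=y;h[:240,480:]=cv2.resize(im,(320,240));cv2.imwrite('pics/c1.png',h[:,:,::-1])
print(proj(md,[.647,-.283,.016]))
E
```

```text
pred cap [[318.96223534 226.04633352]
 [319.00427099 220.74806244]]
[(array([ 300,  201,   36,   42, 1196], dtype=int32), array([317.52341137, 221.80100334]))]
[[334.83283838 161.47742015]]
```

View pics/c1.png

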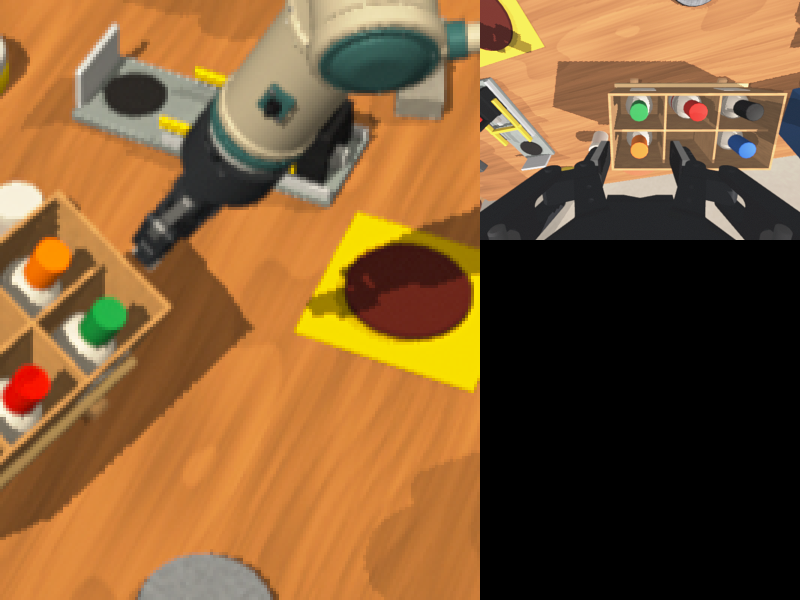

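Side crop shows the pad at px (335,162), matching the prediction to under 1 px; the wrist view shows the green cap at (317.5,222), within 1.5 px of the prediction. Going in.

>>> move_arm:
  moves:
    - {"dx": -1, "dy": 40, "dz": 0, "ax": 0, "ay": 0, "az": 0, "hand": 61}
    - {"dx": -1, "dy": 80, "dz": 0, "ax": 0, "ay": 0, "az": 0, "hand": 61}
    - {"dx": -1, "dy": 110, "dz": 0, "ax": 0, "ay": 0, "az": 0, "hand": 61}
    - {"dx": -1, "dy": 130, "dz": 0, "ax": 0, "ay": 0, "az": 0, "hand": 61}
    - {"dx": -1, "dy": 150, "dz": 0, "ax": 0, "ay": 0, "az": 0, "hand": 61}
    - {"dx": -1, "dy": 165, "dz": 0, "ax": 0, "ay": 0, "az": 0, "hand": 61}
    - {"dx": -1, "dy": 178, "dz": 0, "ax": 0, "ay": 0, "az": 0, "hand": 61}
    - {"dx": -1, "dy": 178, "dz": 0, "ax": 0, "ay": 0, "az": 0, "hand": 61}
    - {"dx": -1, "dy": 178, "dz": 0, "ax": 0, "ay": 0, "az": 0, "hand": 61}

```text
time_s: 3.42
tool_pos: [0.4959, 0.1342, 0.1349]
orientation: [-115.0, -0.0, 74.6]
ft_force: [0.0, -0.3, -0.2]
finger_gap: 0.0521
```

>>> move_arm:
  moves:
    - {"dx": 0, "dy": 0, "dz": 0, "ax": 0, "ay": 0, "az": 0, "hand": 20}
    - {"dx": 0, "dy": 0, "dz": 0, "ax": 0, "ay": 0, "az": 0, "hand": 20}
    - {"dx": 0, "dy": 0, "dz": 0, "ax": 0, "ay": 0, "az": 0, "hand": 20}
    - {"dx": 0, "dy": 0, "dz": 0, "ax": 0, "ay": 0, "az": 0, "hand": 20}
    - {"dx": 0, "dy": 0, "dz": 0, "ax": 0, "ay": 0, "az": 0, "hand": 20}
    - {"dx": 0, "dy": 0, "dz": 0, "ax": 0, "ay": 0, "az": 0, "hand": 20}

```text
time_s: 4.18
tool_pos: [0.4958, 0.1341, 0.1354]
orientation: [-115.1, -0.0, 74.6]
ft_force: [-3.6, -0.7, 6.5]
finger_gap: 0.0308
```

>>> move_arm:
  moves:
    - {"dx": 0, "dy": -8, "dz": 0, "ax": 0, "ay": 0, "az": 0, "hand": 20}
    - {"dx": 0, "dy": -25, "dz": 0, "ax": 0, "ay": 0, "az": 0, "hand": 20}
    - {"dx": 0, "dy": -50, "dz": 0, "ax": 0, "ay": 0, "az": 0, "hand": 20}
    - {"dx": 0, "dy": -80, "dz": 0, "ax": 0, "ay": 0, "az": 0, "hand": 20}
    - {"dx": 0, "dy": -110, "dz": 0, "ax": 0, "ay": 0, "az": 0, "hand": 20}
    - {"dx": 0, "dy": -140, "dz": 0, "ax": 0, "ay": 0, "az": 0, "hand": 20}
    - {"dx": 0, "dy": -165, "dz": 0, "ax": 0, "ay": 0, "az": 0, "hand": 20}
    - {"dx": 0, "dy": -180, "dz": 0, "ax": 0, "ay": 0, "az": 0, "hand": 20}
    - {"dx": 0, "dy": -180, "dz": 0, "ax": 0, "ay": 0, "az": 0, "hand": 20}
    - {"dx": 0, "dy": -180, "dz": 0, "ax": 0, "ay": 0, "az": 0, "hand": 20}

```text
time_s: 5.42
tool_pos: [0.4215, 0.1541, 0.2965]
orientation: [-114.9, 0.1, 74.6]
ft_force: [-0.3, 0.2, -3.3]
finger_gap: 0.0309
```

```bash
python3 - <<'E'
from h import *
s=robot.observe();R0=R.from_euler('xyz',s['orientation'],degrees=True)
print(s['joint_pos'].round(1),s['tool_pos'],s['ft_force'],s['moment'],s['finger_gap'])
m2,ms=snap('scene','scene2');im,md=snap('side','side2')
a=s['tool_pos'];y=R0.apply([0,1,0]);P=[a-y*.061,a+y*.089+0]
print('expected axis top/bottom? scene',proj(ms,P),'side',proj(md,P))
c1=proj(ms,[a])[0].astype(int);c2=proj(md,[a])[0].astype(int)
f=lambda i,c:cv2.resize(i[max(c[1]-70,0):max(c[1]-70,0)+140,c[0]-60:c[0]+60],(400,467),interpolation=3)
print(c1,c2)
cv2.imwrite('pics/c2.png',np.hstack([f(m2,c1),f(im,c2)])[:,:,::-1])
E
```

```text
[ 23.6  -6.8 107.1 -17.6  61.1 -45. ] [0.42152469 0.15407178 0.29651709] [-0.3264562  0.1759321 -3.3444481] [ 0.10407907  0.49018339 -0.04518488] 0.03091024707824893
expected axis top/bottom? scene [[354.622216   143.04658948]
 [338.51027329 196.71374484]] side [[356.11938618 198.28574626]
 [334.38101808 225.51856803]]
[347 165] [346 209]
```

View pics/c2.png

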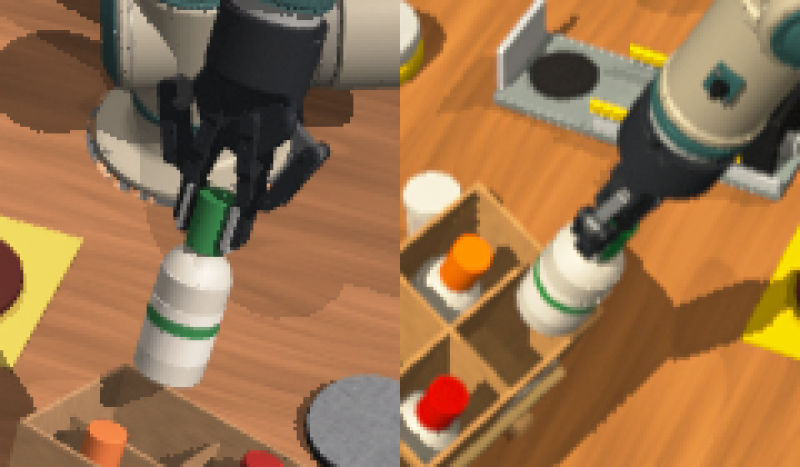

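Both views: bottle held by the cap, clear of the carton, other bottles in place, roughly in line with the tool.

```bash
python3 - <<'E'
from h import *
x=[np.cos(.7),np.sin(.7),0]
rel([.45,.13,.38],-n,cy)
rel([.55,-.08,.34],[0,0,-1],x)
rel([.647,-.2835,.25],[0,0,-1],x)
E
```

```text
t 5.53 d [-15.7 -61.7 -65.6] a [-0.0021  0.0002 -0.0014] gap 0.0308 F [-0.  -0.1 -2.3]
t 5.53 d [-191.5   38.8 -186.8] a [0.4211 0.5925 0.1293] gap 0.0308 F [-0.  -0.1 -2.3]
t 5.53 d [-361.8  182.7 -282.8] a [0.4211 0.5925 0.1293] gap 0.0308 F [-0.  -0.1 -2.3]
```

>>> move_arm:
  moves:
    - {"dx": -4, "dy": -15, "dz": -16, "ax": 0, "ay": 0, "az": 0, "hand": 20}
    - {"dx": -10, "dy": -40, "dz": -42, "ax": 0, "ay": 0, "az": 0, "hand": 20}
    - {"dx": -22, "dy": -61, "dz": -68, "ax": 0.02, "ay": 0.03, "az": 0.01, "hand": 20}
    - {"dx": -45, "dy": -55, "dz": -85, "ax": 0.07, "ay": 0.1, "az": 0.02, "hand": 20}
    - {"dx": -75, "dy": -38, "dz": -105, "ax": 0.14, "ay": 0.2, "az": 0.044, "hand": 20}
    - {"dx": -105, "dy": -20, "dz": -126, "ax": 0.21, "ay": 0.3, "az": 0.065, "hand": 20}
    - {"dx": -135, "dy": 0, "dz": -147, "ax": 0.28, "ay": 0.4, "az": 0.087, "hand": 20}
    - {"dx": -165, "dy": 20, "dz": -167, "ax": 0.35, "ay": 0.5, "az": 0.109, "hand": 20}
    - {"dx": -192, "dy": 39, "dz": -187, "ax": 0.4, "ay": 0.56, "az": 0.122, "hand": 20}
    - {"dx": -222, "dy": 62, "dz": -204, "ax": 0.4211, "ay": 0.5925, "az": 0.1293, "hand": 20}
    - {"dx": -252, "dy": 87, "dz": -221, "ax": 0.4211, "ay": 0.5925, "az": 0.1293, "hand": 20}
    - {"dx": -282, "dy": 113, "dz": -238, "ax": 0.4211, "ay": 0.5925, "az": 0.1293, "hand": 20}
    - {"dx": -310, "dy": 138, "dz": -254, "ax": 0.4211, "ay": 0.5925, "az": 0.1293, "hand": 20}
    - {"dx": -335, "dy": 160, "dz": -268, "ax": 0.4211, "ay": 0.5925, "az": 0.1293, "hand": 20}
    - {"dx": -354, "dy": 176, "dz": -278, "ax": 0.4211, "ay": 0.5925, "az": 0.1293, "hand": 20}
    - {"dx": -361.8, "dy": 182.7, "dz": -282.8, "ax": 0.4211, "ay": 0.5925, "az": 0.1293, "hand": 20}
    - {"dx": -361.8, "dy": 182.7, "dz": -282.8, "ax": 0.4211, "ay": 0.5925, "az": 0.1293, "hand": 20}
    - {"dx": -361.8, "dy": 182.7, "dz": -282.8, "ax": 0.4211, "ay": 0.5925, "az": 0.1293, "hand": 20}

```text
time_s: 7.78
tool_pos: [0.6478, -0.2821, 0.2525]
orientation: [-90.1, -0.2, 40.2]
ft_force: [-0.2, 0.0, -2.6]
finger_gap: 0.0307
```

```bash
python3 - <<'E'
from h import *
s=robot.observe();print(s['joint_pos'].round(1),s['tool_pos'],s['orientation'],s['ft_force'],s['finger_gap'])
a=s['tool_pos'];o=[]
for c in('scene','side'):
    im,m=snap(c,c+'3');P=[a+[0,0,.038],a-[0,0,.112],a-[0,0,.234]];q=proj(m,P)
    x0=int(q[1,0])-60;y0=int(q[1,1])-70;y0=max(0,min(340,y0));print(c,'offset',x0,y0,'crop px (x3.333)',((q-[x0,y0])*3.3333).round(0))
    o.append(cv2.resize(im[y0:y0+140,x0:x0+120],(400,467),interpolation=3))
cv2.imwrite('pics/c3.png',np.hstack(o)[:,:,::-1])
E
```

```text
[-29.2  26.9  66.    0.1  87.  -69.4] [ 0.64780315 -0.28207693  0.25253588] [-90.07950306  -0.17217094  40.17428346] [-0.16945759  0.01891326 -2.64180655] 0.030710274604384864
scene offset 103 153 crop px (x3.333) [[139. 109.]
 [202. 234.]
 [246. 319.]]
side offset 274 61 crop px (x3.333) [[205.  98.]
 [203. 234.]
 [202. 333.]]
```

View pics/c3.png

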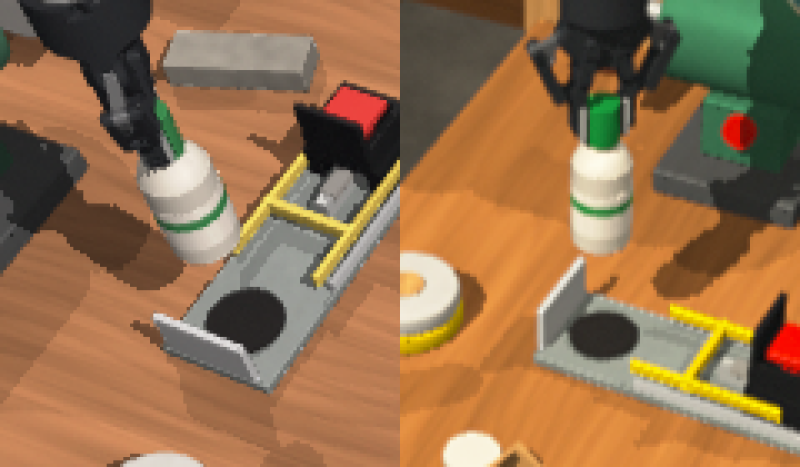

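Pads match predictions exactly in both views. The bottle looks slightly tilted in the scene view, so I'll quantify it by silhouette fit.

```bash
cat > tilt.py <<'E'
from h import *
import sys
from scipy.optimize import minimize
tag=sys.argv[1]
s=robot.observe();a=s['tool_pos'];V=[]
t=np.linspace(0,2*np.pi,40);
def body(p):
    z=R.from_rotvec([p[3],p[4],0]).as_matrix()
    pts=np.vstack([np.c_[r*np.cos(t),r*np.sin(t),0*t+h] for r,h in((.028,0),(.028,.088),(.0245,.098))])
    return np.array(p[:3])+pts@z.T
for c in('scene','side'):
    im=cv2.imread(f'pics/{c}{tag}.png');m=robot.camera_model(c)
    hsv=cv2.cvtColor(im,cv2.COLOR_BGR2HSV)
    k=((hsv[:,:,1]<60)&(hsv[:,:,2]>115)).astype(np.uint8)
    q=proj(m,[a-[0,0,.06]])[0].astype(int);roi=np.zeros_like(k);roi[q[1]-35:q[1]+45,q[0]-25:q[0]+35]=1
    k=cv2.morphologyEx(k*roi,cv2.MORPH_CLOSE,np.ones((5,5)))
    N,L,st,_=cv2.connectedComponentsWithStats(k);i=1+np.argmax(st[1:,4]);k=(L==i).astype(np.uint8);print(c,st[i])
    V.append((m,k,im,q))
def model(m,p):
    k=np.zeros((480,640),np.uint8);h=cv2.convexHull((proj(m,body(p))*16).round().astype(np.int32));cv2.fillConvexPoly(k,h,1,cv2.LINE_8,4);return k
def cost(p): return sum((model(m,p)!=k).sum() for m,k,_,_ in V)
def g(x): return np.r_[x[:3]/1000,x[3:]/100]
x0=np.r_[(a-[0,0,.112])*1000,0,0]
b=minimize(lambda x:cost(g(x)),x0,method='Powell',options=dict(xtol=.05,ftol=1e-4))
b=minimize(lambda x:cost(g(x)),b.x,method='Nelder-Mead',options=dict(initial_simplex=b.x+np.vstack([np.zeros(5),4*np.eye(5)]),maxiter=600))
p=g(b.x);print('cost',b.fun,cost(g(x0)),'base',p[:3].round(4),'tilt rotvec',p[3:].round(3),'rel TCP',(p[:3]-a).round(4))
E
python3 tilt.py 3
```

```text
scene [ 144  194   48   61 1333]
side [315  90  52  72 894]
cost 1235.0 1349 base [ 0.6469 -0.2794  0.1263] tilt rotvec [-0.001 -0.002] rel TCP [-0.001   0.0027 -0.1265]
```

```bash
python3 - <<'E'
s=open('tilt.py').read()
s=s.replace("roi=np.zeros_like(k);roi[q[1]-35:q[1]+45,q[0]-25:q[0]+35]=1","roi=cv2.dilate(model(m,np.r_[a-[0,0,.112],0,0]),np.ones((13,13)))")
s=s.replace("<60)&(hsv[:,:,2]>115)","<70)&(hsv[:,:,2]>125)")
i=s.index("def model");j=s.index("def cost");f=s[i:j];s=s[:i]+s[j:];s=s.replace("for c in('scene'",f+"for c in('scene'",1)
s+="""
o=[]
for m,k,im,q in V:
    im=im.copy();C=cv2.findContours(k,0,1)[0];y0=max(0,q[1]-35);z=cv2.resize(im[y0:y0+80,q[0]-40:q[0]+40],(400,400),interpolation=0)
    for kk,col in((k,(0,0,255)),(model(m,p),(255,0,0))):
        b=cv2.resize(kk[y0:y0+80,q[0]-40:q[0]+40],(400,400),interpolation=0);cv2.drawContours(z,cv2.findContours(b,0,1)[0],-1,col,1)
    o.append(z)
cv2.imwrite('pics/t%s.png'%tag,np.hstack(o))
"""
open('tilt.py','w').write(s)
E
python3 tilt.py 3
```

```text
scene [144 194  37  45 838]
side [324  94  20  50 567]
cost 421.0 535 base [ 0.648  -0.2799  0.1257] tilt rotvec [-0.016 -0.018] rel TCP [ 0.0002  0.0022 -0.1271]
```

View pics/t3.png

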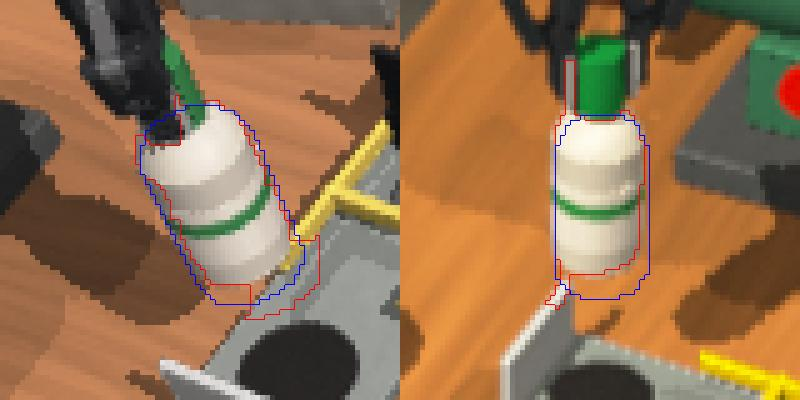

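```bash
sed -i 's/np.ones((13,13))/np.ones((9,9))/; s/k=((hsv.*/I=im.astype(int);k=((hsv[:,:,1]<75)\&(hsv[:,:,2]>125)\&(I[:,:,2]-I[:,:,0]>8)).astype(np.uint8)/' tilt.py; python3 tilt.py 3
```

```text
scene [144 195  33  42 695]
side [325  96  19  45 562]
cost 341.0 441 base [ 0.6471 -0.2825  0.1318] tilt rotvec [-0.045  0.001] rel TCP [-0.0007 -0.0004 -0.121 ]
```

View pics/t3.png

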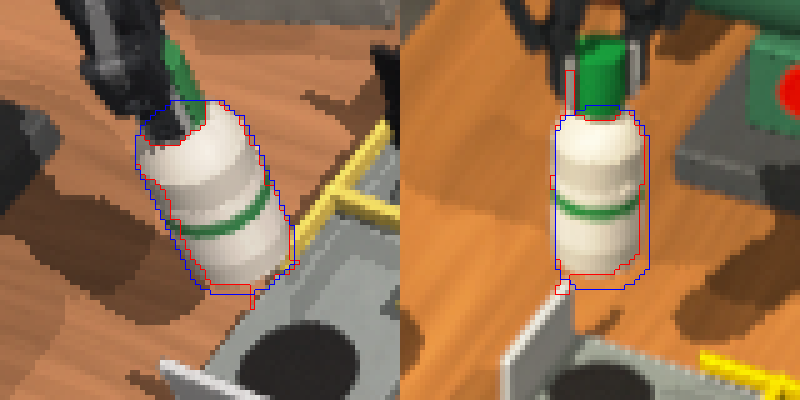

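>>> move_arm:
  moves:
    - {"dx": -1.5, "dy": 20, "dz": -0.5, "ax": 0, "ay": 0, "az": 0, "hand": 20}
    - {"dx": -1.5, "dy": 45, "dz": -0.5, "ax": 0, "ay": 0, "az": 0, "hand": 20}
    - {"dx": -1.5, "dy": 70, "dz": -0.5, "ax": 0, "ay": 0, "az": 0, "hand": 20}
    - {"dx": -1.5, "dy": 90, "dz": -0.5, "ax": 0, "ay": 0, "az": 0, "hand": 20}
    - {"dx": -1.5, "dy": 103, "dz": -0.5, "ax": 0, "ay": 0, "az": 0, "hand": 20}
    - {"dx": -1.5, "dy": 110, "dz": -0.5, "ax": 0, "ay": 0, "az": 0, "hand": 20}
    - {"dx": -1.5, "dy": 113, "dz": -0.5, "ax": 0, "ay": 0, "az": 0, "hand": 20}
    - {"dx": -1.5, "dy": 113, "dz": -0.5, "ax": 0, "ay": 0, "az": 0, "hand": 20}

```text
time_s: 8.88
tool_pos: [0.6475, -0.2845, 0.1391]
orientation: [-90.1, -0.1, 40.1]
ft_force: [0.2, 0.6, -2.8]
finger_gap: 0.0309
```

>>> move_arm:
  moves:
    - {"dx": 0, "dy": 2, "dz": 0, "ax": 0, "ay": 0, "az": 0, "hand": 20}
    - {"dx": 0, "dy": 4, "dz": 0, "ax": 0, "ay": 0, "az": 0, "hand": 20}
    - {"dx": 0, "dy": 4, "dz": 0, "ax": 0, "ay": 0, "az": 0, "hand": 20}

```text
time_s: 9.25
tool_pos: [0.6472, -0.2843, 0.1344]
orientation: [-90.0, -0.1, 40.1]
ft_force: [0.1, 0.1, -2.0]
finger_gap: 0.0306
```

>>> move_arm:
  moves:
    - {"dx": 0, "dy": 1.5, "dz": 0, "ax": 0, "ay": 0, "az": 0, "hand": 20}
    - {"dx": 0, "dy": 3, "dz": 0, "ax": 0, "ay": 0, "az": 0, "hand": 20}
    - {"dx": 0, "dy": 3, "dz": 0, "ax": 0, "ay": 0, "az": 0, "hand": 20}

```text
time_s: 9.62
tool_pos: [0.6472, -0.2843, 0.1313]
orientation: [-90.0, -0.1, 40.1]
ft_force: [1.0, 0.0, -2.5]
finger_gap: 0.0308
```

>>> move_arm:
  moves:
    - {"dx": 0, "dy": 1, "dz": 0, "ax": 0, "ay": 0, "az": 0, "hand": 20}
    - {"dx": 0, "dy": 2, "dz": 0, "ax": 0, "ay": 0, "az": 0, "hand": 20}
    - {"dx": 0, "dy": 2, "dz": 0, "ax": 0, "ay": 0, "az": 0, "hand": 20}

```text
time_s: 10.0
tool_pos: [0.6474, -0.2844, 0.1298]
orientation: [-90.1, -0.1, 40.1]
ft_force: [-0.3, -0.3, -1.8]
finger_gap: 0.0306
```

>>> move_arm:
  moves:
    - {"dx": 0, "dy": 1, "dz": 0, "ax": 0, "ay": 0, "az": 0, "hand": 20}
    - {"dx": 0, "dy": 2, "dz": 0, "ax": 0, "ay": 0, "az": 0, "hand": 20}
    - {"dx": 0, "dy": 2, "dz": 0, "ax": 0, "ay": 0, "az": 0, "hand": 20}

```text
time_s: 10.38
tool_pos: [0.6475, -0.2846, 0.1297]
orientation: [-90.2, -0.2, 40.1]
ft_force: [-2.7, 1.0, 6.5]
finger_gap: 0.0307
```

>>> move_arm:
  moves:
    - {"dx": 0, "dy": 0.7, "dz": 0, "ax": 0, "ay": 0, "az": 0, "hand": 20}
    - {"dx": 0, "dy": 1.5, "dz": 0, "ax": 0, "ay": 0, "az": 0, "hand": 20}
    - {"dx": 0, "dy": 1.5, "dz": 0, "ax": 0, "ay": 0, "az": 0, "hand": 20}

```text
time_s: 10.75
tool_pos: [0.6476, -0.2847, 0.1297]
orientation: [-90.2, -0.2, 40.1]
ft_force: [-3.9, 1.1, 12.0]
finger_gap: 0.0308
```

>>> move_arm:
  moves:
    - {"dx": 0, "dy": -2, "dz": 0, "ax": 0, "ay": 0, "az": 0, "hand": 20}
    - {"dx": 0, "dy": -2, "dz": 0, "ax": 0, "ay": 0, "az": 0, "hand": 42}
    - {"dx": 0, "dy": -2, "dz": 0, "ax": 0, "ay": 0, "az": 0, "hand": 50}
    - {"dx": 0, "dy": -2, "dz": 0, "ax": 0, "ay": 0, "az": 0, "hand": 80}
    - {"dx": 0, "dy": -2, "dz": 0, "ax": 0, "ay": 0, "az": 0, "hand": 80}
    - {"dx": 0, "dy": -2, "dz": 0, "ax": 0, "ay": 0, "az": 0, "hand": 80}
    - {"dx": 0, "dy": -2, "dz": 0, "ax": 0, "ay": 0, "az": 0, "hand": 80}

```text
time_s: 11.62
tool_pos: [0.6473, -0.2844, 0.128]
orientation: [-90.1, -0.1, 40.1]
ft_force: [0.5, 0.3, -0.8]
finger_gap: 0.0682
```

>>> move_arm:
  moves:
    - {"dx": 0, "dy": -15, "dz": 0, "ax": 0, "ay": 0, "az": 0, "hand": 80}
    - {"dx": 0, "dy": -45, "dz": 0, "ax": 0, "ay": 0, "az": 0, "hand": 80}
    - {"dx": 0, "dy": -85, "dz": 0, "ax": 0, "ay": 0, "az": 0, "hand": 80}
    - {"dx": 0, "dy": -120, "dz": 0, "ax": 0, "ay": 0, "az": 0, "hand": 40}
    - {"dx": 0, "dy": -130, "dz": 0, "ax": 0, "ay": 0, "az": 0, "hand": 0}
    - {"dx": 0, "dy": -130, "dz": 0, "ax": 0, "ay": 0, "az": 0, "hand": 0}
    - {"dx": 0, "dy": -130, "dz": 0, "ax": 0, "ay": 0, "az": 0, "hand": 0}

```text
time_s: 12.5
tool_pos: [0.6462, -0.284, 0.2561]
orientation: [-89.9, -0.1, 40.1]
ft_force: [-0.0, 0.5, -0.8]
finger_gap: 0.0
```

```bash
python3 - <<'E'
from h import *
s=robot.observe();print(s['tool_pos'],s['ft_force'],s['joint_pos'].round(1))
P=np.array([.647,-.2835,.016]);T=np.array([.447,-.273,.084]);o=[]
for c in('scene','side'):
    im,m=snap(c,c+'4');q=proj(m,[P,P+[0,0,.15],T]);cen=q[0].astype(int)
    x0=max(0,cen[0]-60);y0=max(0,min(340,cen[1]-80));print(c,((q-[x0,y0])*3.333).round(0), 'off',x0,y0)
    o.append(cv2.resize(im[y0:y0+140,x0:x0+120],(400,467),interpolation=3))
cv2.imwrite('pics/c4.png',np.hstack(o)[:,:,::-1])
E
```

```text
[ 0.6462355  -0.28403973  0.25614484] [-0.01413052  0.45111543 -0.8078471 ] [-29.4  26.9  65.5   0.1  87.7 -69.6]
scene [[202. 269.]
 [148. 163.]
 [311.  58.]] off 116 168
side [[203. 268.]
 [205. 144.]
 [398. 279.]] off 274 81
```

View pics/c4.png

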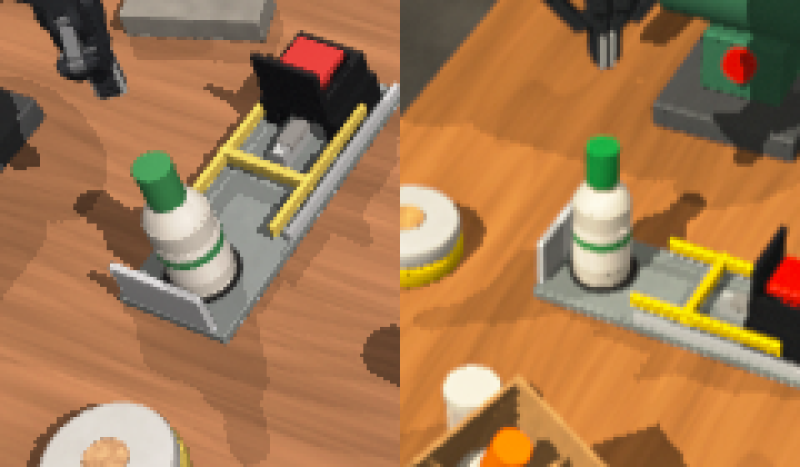

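Scene and side views: bottle upright on the pad, cap top at scene crop (152,162) vs predicted (148,163); fork open; nothing else disturbed. Now the tab.

```bash
python3 - <<'E'
from h import *
x=[.05,.9987,0]
rel([.4505,-.2737,.24],[0,0,-1],x)
rel([.4505,-.2737,.12],[0,0,-1],x)
E
```

```text
t 12.60 d [-143.1   16.2  134.1] a [-0.0016 -0.8205  0.002 ] gap -0.0001 F [-0.4 -0.6  0. ]
t 12.60 d [-143.2  136.2  133.9] a [-0.0016 -0.8205  0.002 ] gap -0.0001 F [-0.4 -0.6  0. ]
```

>>> move_arm:
  moves:
    - {"dx": -36, "dy": 0, "dz": 34, "ax": 0, "ay": -0.16, "az": 0, "hand": 0}
    - {"dx": -72, "dy": 0, "dz": 67, "ax": 0, "ay": -0.32, "az": 0, "hand": 0}
    - {"dx": -108, "dy": 5, "dz": 100, "ax": 0, "ay": -0.48, "az": 0, "hand": 0}
    - {"dx": -143, "dy": 16, "dz": 134, "ax": 0, "ay": -0.64, "az": 0, "hand": 0}
    - {"dx": -143, "dy": 50, "dz": 134, "ax": 0, "ay": -0.8205, "az": 0.002, "hand": 0}
    - {"dx": -143, "dy": 90, "dz": 134, "ax": 0, "ay": -0.8205, "az": 0.002, "hand": 0}
    - {"dx": -143, "dy": 120, "dz": 134, "ax": 0, "ay": -0.8205, "az": 0.002, "hand": 0}
    - {"dx": -143, "dy": 130, "dz": 134, "ax": 0, "ay": -0.8205, "az": 0.002, "hand": 0}
    - {"dx": -143, "dy": 130, "dz": 134, "ax": 0, "ay": -0.8205, "az": 0.002, "hand": 0}

```text
time_s: 13.72
tool_pos: [0.4514, -0.2739, 0.1271]
orientation: [-90.0, 0.0, 87.1]
ft_force: [0.2, 0.1, 0.6]
finger_gap: -0.0001
```

```bash
python3 - <<'E'
from h import *
rel([.4505,-.2737,.10],[0,0,-1],[.05,.9987,0])
o=[]
s=robot.observe();p=s['tool_pos']
for c in('scene','side'):
    im,m=snap(c,c+'5');q=proj(m,[p,[p[0],p[1],.084]]);cen=q[1].astype(int)
    x0=max(0,cen[0]-40);y0=max(0,min(380,cen[1]-60));print(c,((q-[x0,y0])*5).round(0), 'off',x0,y0)
    o.append(cv2.resize(im[y0:y0+100,x0:x0+80],(400,500),interpolation=3))
cv2.imwrite('pics/c5.png',np.hstack(o)[:,:,::-1])
E
```

```text
t 13.72 d [ 0.2 27.1  1. ] a [ 0.0004  0.0001 -0.0001] gap -0.0001 F [0.2 0.1 0.6]
scene [[185. 253.]
 [201. 302.]] off 168 126
side [[206. 247.]
 [200. 301.]] off 352 104
```

View pics/c5.png

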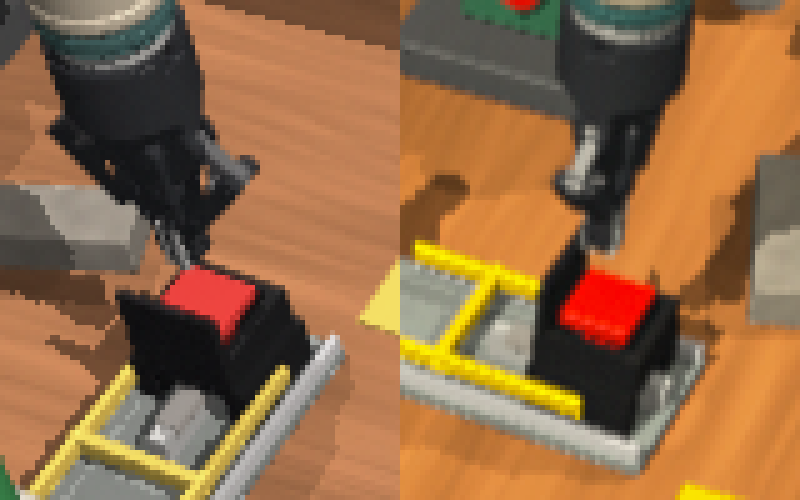

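Fingertips are over the red tab (projected press point scene crop (201,302), side (200,301), both inside the tab), behind the lip.

>>> move_arm:
  moves:
    - {"dx": 0, "dy": 20, "dz": 0, "ax": 0, "ay": 0, "az": 0, "hand": 0}
    - {"dx": 0, "dy": 38, "dz": 0, "ax": 0, "ay": 0, "az": 0, "hand": 0}
    - {"dx": 0, "dy": 46, "dz": 0, "ax": 0, "ay": 0, "az": 0, "hand": 0}
    - {"dx": 0, "dy": 50, "dz": 0, "ax": 0, "ay": 0, "az": 0, "hand": 0}
    - {"dx": 0, "dy": 53, "dz": 0, "ax": 0, "ay": 0, "az": 0, "hand": 0}
    - {"dx": 0, "dy": 53, "dz": 0, "ax": 0, "ay": 0, "az": 0, "hand": 0}

```text
time_s: 14.58
tool_pos: [0.4524, -0.2743, 0.076]
orientation: [-90.2, 0.1, 87.1]
ft_force: [-0.8, 2.6, 8.0]
finger_gap: 0.0003
```

>>> move_arm:
  moves:
    - {"dx": 0, "dy": 0, "dz": -5, "ax": 0, "ay": 0, "az": 0, "hand": 0}
    - {"dx": 0, "dy": 0, "dz": -10, "ax": 0, "ay": 0, "az": 0, "hand": 0}
    - {"dx": 0, "dy": 0, "dz": -14, "ax": 0, "ay": 0, "az": 0, "hand": 0}
    - {"dx": 0, "dy": 0, "dz": -18, "ax": 0, "ay": 0, "az": 0, "hand": 0}
    - {"dx": 0, "dy": 0, "dz": -23, "ax": 0, "ay": 0, "az": 0, "hand": 0}
    - {"dx": 0, "dy": 0, "dz": -28, "ax": 0, "ay": 0, "az": 0, "hand": 0}
    - {"dx": 0, "dy": 0, "dz": -34, "ax": 0, "ay": 0, "az": 0, "hand": 0}
    - {"dx": 0, "dy": 0, "dz": -40, "ax": 0, "ay": 0, "az": 0, "hand": 0}

```text
time_s: 15.58
tool_pos: [0.4918, -0.2759, 0.076]
orientation: [-90.1, 0.1, 87.1]
ft_force: [-2.6, 2.2, 6.4]
finger_gap: -0.0
```

>>> move_arm:
  moves:
    - {"dx": 0, "dy": 0, "dz": -6, "ax": 0, "ay": 0, "az": 0, "hand": 0}
    - {"dx": 0, "dy": 0, "dz": -12, "ax": 0, "ay": 0, "az": 0, "hand": 0}
    - {"dx": 0, "dy": 0, "dz": -18, "ax": 0, "ay": 0, "az": 0, "hand": 0}
    - {"dx": 0, "dy": 0, "dz": -24, "ax": 0, "ay": 0, "az": 0, "hand": 0}
    - {"dx": 0, "dy": 0, "dz": -30, "ax": 0, "ay": 0, "az": 0, "hand": 0}
    - {"dx": 0, "dy": 0, "dz": -34, "ax": 0, "ay": 0, "az": 0, "hand": 0}
    - {"dx": 0, "dy": 0, "dz": -37, "ax": 0, "ay": 0, "az": 0, "hand": 0}
    - {"dx": 0, "dy": 0, "dz": -37, "ax": 0, "ay": 0, "az": 0, "hand": 0}

```text
time_s: 16.58
tool_pos: [0.5279, -0.2781, 0.076]
orientation: [-90.0, 0.1, 87.2]
ft_force: [-4.1, 0.7, 7.0]
finger_gap: -0.0003
```

>>> move_arm:
  moves:
    - {"dx": 0, "dy": 0, "dz": -2, "ax": 0, "ay": 0, "az": 0, "hand": 0}
    - {"dx": 0, "dy": 0, "dz": -4, "ax": 0, "ay": 0, "az": 0, "hand": 0}
    - {"dx": 0, "dy": 0, "dz": -4, "ax": 0, "ay": 0, "az": 0, "hand": 0}

```text
time_s: 16.95
tool_pos: [0.5316, -0.2785, 0.076]
orientation: [-90.0, 0.1, 87.2]
ft_force: [-4.0, 0.7, 7.4]
finger_gap: -0.0002
```

>>> move_arm:
  moves:
    - {"dx": 0, "dy": 0, "dz": -2, "ax": 0, "ay": 0, "az": 0, "hand": 0}
    - {"dx": 0, "dy": 0, "dz": -4, "ax": 0, "ay": 0, "az": 0, "hand": 0}
    - {"dx": 0, "dy": 0, "dz": -4, "ax": 0, "ay": 0, "az": 0, "hand": 0}

```text
time_s: 17.32
tool_pos: [0.532, -0.2784, 0.0759]
orientation: [-89.6, 0.1, 87.2]
ft_force: [-11.9, -0.6, 11.0]
finger_gap: -0.0001
```

Hard stop reached (force rise). Lift straight up so the slider isn't dragged back.

>>> move_arm:
  moves:
    - {"dx": 0, "dy": -4, "dz": 1, "ax": 0, "ay": 0, "az": 0, "hand": 0}
    - {"dx": 0, "dy": -12, "dz": 2, "ax": 0, "ay": 0, "az": 0, "hand": 0}
    - {"dx": 0, "dy": -30, "dz": 5, "ax": 0, "ay": 0, "az": 0, "hand": 0}
    - {"dx": 0, "dy": -70, "dz": 20, "ax": 0, "ay": 0, "az": 0, "hand": 0}
    - {"dx": 0, "dy": -120, "dz": 60, "ax": 0, "ay": 0, "az": 0, "hand": 0}
    - {"dx": 0, "dy": -150, "dz": 100, "ax": 0, "ay": 0, "az": 0, "hand": 0}
    - {"dx": 0, "dy": -150, "dz": 100, "ax": 0, "ay": 0, "az": 0, "hand": 0}
    - {"dx": 0, "dy": -150, "dz": 100, "ax": 0, "ay": 0, "az": 0, "hand": 0}

```text
time_s: 18.32
tool_pos: [0.4374, -0.2735, 0.2254]
orientation: [-90.3, 0.1, 87.1]
ft_force: [0.9, 0.8, -0.3]
finger_gap: -0.0001
```

```bash
cat fit.py | sed '/^k=\[/,$d' > tabm.py; sed -i 's/scene0/scene6/;s/side0/side6/' tabm.py; python3 - <<'E'
from h import *
s=robot.observe();print(s['tool_pos'],s['ft_force'])
P=np.array([.647,-.2835,.016]);o=[]
D=lambda r,g,b:(r>150)&(g<80)&(b<80)
ob=[]
for c in('scene','side'):
    im,m=snap(c,c+'6');q=proj(m,[P,P+[0,0,.15],[.517,-.277,.084]]);cen=q[0].astype(int)
    x0=max(0,cen[0]-45);y0=max(0,min(340,cen[1]-80));print(c,((q-[x0,y0])*3.333).round(0))
    o.append(cv2.resize(im[y0:y0+140,x0:x0+120],(400,467),interpolation=3))
    t=q[2].astype(int);w=im[t[1]-15:t[1]+15,t[0]-18:t[0]+18].astype(int);v,u=np.nonzero(D(w[:,:,0],w[:,:,1],w[:,:,2]));print('red n',len(u))
    ob.append((m,u.mean()+t[0]-18,v.mean()+t[1]-15))
print('tab',tri(ob))
cv2.imwrite('pics/c6.png',np.hstack(o)[:,:,::-1])
E
```

```text
[ 0.43736815 -0.27347587  0.22542973] [ 0.87795094  0.78509067 -0.2828785 ]
scene [[152. 269.]
 [ 98. 163.]
 [217. 113.]]
red n 161
side [[153. 268.]
 [155. 144.]
 [278. 256.]]
red n 175
tab [ 0.51695483 -0.27347588  0.08673402]
```

View pics/c6.png

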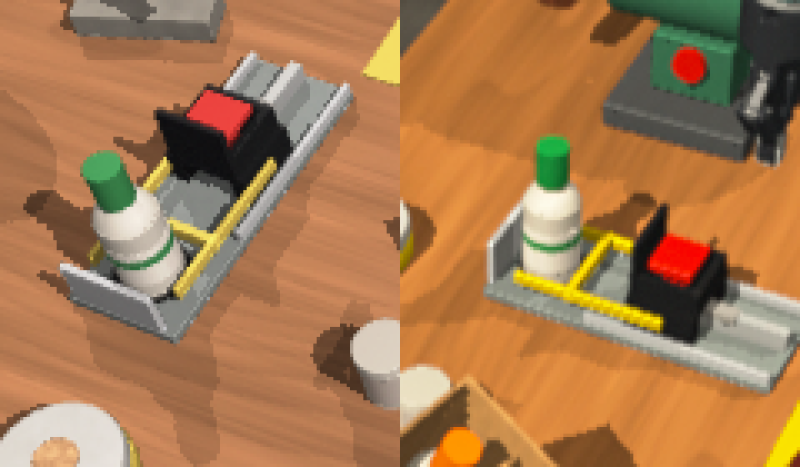

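The fork is shut around the standing bottle. The tab measures (0.517, -0.273, 0.087): 70 mm of travel, and the same height as at the start to about 1 mm. The robot is clear, so I'm handing in.

```bash
python3 -c "
from rig import robot
print(robot.finish_job())"
```

```text
the job is handed in; nothing more can be done
None
```

The job is handed in at about 18 s of the 64 s allowed; the interface gives no verdict, so what follows is from my own checks.

I drew the green-capped bottle out of the carton along its leaning axis and set it on the pad, feeling for contact (12 N at most). I then released it, held the tab down with shut fingertips and pushed the slider along to its hard stop. Last, I lifted the fingers straight up so the tab could spring back.

**Last checks:**
- **Bottle:** upright on the pad in both views, with its cap top within about 2 pixels of the predicted place before the fork was shut. It still looked upright and in place afterwards.
- **Fork and tab:** the tab moved 70 mm along the slide. It stands at 86.7 mm by my measurement, against 87.8 mm at the start, so it is up.
- **Robot:** clear of everything, with the measured force near zero.
- **Other things:** nothing else looked disturbed in the pictures. I did not measure the other bottles, the backing pad or the tub at the end.

**One check that failed:** the silhouette fit of the held bottle's tilt, made above the pad, came out rough because the mask picked up parts of the dock. It suggested less than 0.05 rad, and I went by the contact force and the later pictures instead.

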